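# Ready the deck jig and hold its sprung jaw open

### The arm

A 6-joint arm with a two-finger parallel gripper is mounted at the origin on the work surface. World frame = base frame: x ahead of the robot, y to its left, z up, the work surface at z = 0. Lengths are in m, angles in degrees, forces in N, time in s.
With the tool pointing down it reaches from about 0.4 to 0.825 m from the base axis. Payload 7 kg.
Tool frame: the origin (TCP) lies on the centre line of the jaws, within the pads' length; the fingertips stand 8 mm ahead of it and the grasp point (between the pads) lies 11 mm behind it; z points along the fingers, y is the line along which they close (so a half turn about z gives the same grasp; the last joint's range is limited). The gripper opens to 88 mm and grips with 3 to 60 N. Pads are 19 mm wide; open, the fingers measure 130 mm over their backs; the gripper's body (78 mm by 193 mm) begins 47 mm behind the grasp point.
Start: joints at [83.371, 20.546, 0.682, 0, -70.136, -16.507], TCP at [0.265, 0.621, 0.214] pointing down, gripper open.
Joint ranges: [-176.03, 176.03], [-82.01, 121.73], [-58.28, 71.71], [-173.87, 95.51], [-174.79, -0.11], [-173.66, 173.66]. Speed limits (degrees/s): [136.94, 136.94, 172.46, 180, 180, 180].

### API

Orientations are given as [roll, pitch, yaw] about the fixed x, y, z axes, in that order (R = Rz(yaw) Ry(pitch) Rx(roll)).
In Python, from plant import ctrl, vision gives the robot as it stands. The module is installed in compiled form; this text tells all that it offers.
- The arm moves only by the tool move_arm, never from a script. Its argument "moves" is one flat list of numbers, 7 for each row, row after row: the finger opening in cm, from 0 to 8.76, then the shift along the tool's x, y, z in cm, then the turn, a rotation vector about the tool's x, y, z in rad. A call has 1 to 8 rows; each row shifts and turns the commanded pose from where the row before left it, along the tool's axes as they then stand; what a row does not reach is not made up. A row lasts 1/10 s, in which the tool goes at most 50 mm and 8.59 degrees, less where a joint would pass 70% of its speed; a pose out of reach is approached as far as the arm can. A call with a gripper value outside its range is refused whole. The fingers move at their own pace and stop on an object; the grip force is fixed at half the most. Time passes only in rows, so rows that do not move let the fingers close. It gives the time, the measured TCP pose, the force, the opening and the grip force at its end, in the units of the state.
- ctrl.get_obs(): the state, without advancing time (a new reading comes with each control period).
- vision.snapshot(name): name is "side" or "top" or "wrist"; returns (picture, depth): 400x640x3 uint8, red, green, blue; 400x640 float32, m along the optical axis (not along the pixel's ray), 0 where there is no reading.
- vision.camera_model(name): a dict with "vertical_fov" (degrees; the focal length in pixels is half the picture's height over the tangent of half this angle, whatever the lens; pixels are square), "cx", "cy" (the principal point, pixels), "D" ([k1, k2, p1, p2, k3] as OpenCV has them; the pictures are not rectified), "cam_to_world" (4x4, takes a point from camera to world coordinates). Camera axes: x right, y down, z forward; pixel columns grow to the right and rows downward; lengths in m; the calibration is good to about 2 mm. A picture is of the moment at which its call begins: read the wrist's pose just before it. camera_model takes no time and is no camera call; for the wrist camera it gives the pose at the moment of the call.
- ctrl.close_job(): hands the job in; it is judged then, once.
The state is a dict: "clock": time; "joint_pos": joint angles; "qvel": joint speeds; "tau": joint torques, N m; "tool_pos": TCP position; "orientation": TCP orientation; "force": force on the tool from outside, world axes, zero at the start; "moment": the same for the moment, N m; "opening": finger opening in m; "gripper_force": force on a finger pad.
Only numpy, scipy, OpenCV 4.12 (cv2) and the standard library are available. Lean on these libraries where they do the work, as an engineer would, in place of code of your own. Each camera call takes 0.05 s, during which the arm holds its last target. There are 200 camera calls.

### The job

Get the deck-clamping jig ready for the next board: take the loose yellow wheel off the jig's rubber bed and lay it flat on the floor of the red tray with its three mates, without dropping it. Then pull the sprung telescoping rod out by the jig's black upright grip until the red ring on the rod has just come clear of the tube's mouth, and finish with the gripper still holding it there, because the deck is laid in while you hold; never let the jaw snap back. Leave the three other wheels and the truck where they are.

Things in the scene. Friction and masses are not known exactly. Their poses are not given: they have to be found in the camera images.
- jig: Deck jig bolted to the bench: grey base 410 x 120 mm; black rubber bed (top 70 mm up, local x 50 to 165 mm, 110 mm wide); fixed steel jaw at x 170 to 186 mm, top 98 mm; under the bed a square tube, from whose mouth the sprung rod slides out towards local -x. Origin on the bench under the middle; z up; x along the rod, from grip to fixed jaw, turned at most 0.3 rad from straight ahead of the robot.
- jaw (a joint): How far the sprung rod (with sliding jaw, carriage, grip) is pulled out, m, along the jig's local -x, towards the robot. 0 = at rest. At 0.060 the rear edge of the red ring is exactly at the tube's mouth: just clear. End stop 0.090. The inner spring pulls back with about 6.5 N at 0 and 14 N at 0.060; let go, it snaps home.
- grip_mid (a point): Point on the axis of the black upright pull grip (orange band), 100 mm above the bench. Grip: rounded block 36 mm along jig x, 24 mm along jig y, from 60 to 122 mm above the bench. At rest 60 mm to the -x side of the jig's origin; moves with the rod. The sliding jaw plate (100 mm wide, top 98 mm up) begins 33 mm ahead (+x) of the grip's front face; both y sides are free.
- red_ring (a point): Middle of the red ring, the load mark, 10 mm wide along the rod, around the 16 mm square aluminium rod (axis 49 mm above the bench). Hidden in the tube at rest. Thin black lines on the rod come clear at 20, 40 and 80 mm of pull.
- tube_mouth (a point): Centre of the tube's open mouth (end face of the black collar), 49 mm above the bench; the rod comes out of it towards the jig's local -x.
- wheel_mid (a point): Centre of the loose yellow skateboard wheel lying flat on the rubber bed between the jaws: 52 mm diameter (bevelled to 41 mm at both faces), 32 mm high, 110 g more or less, white hub; z is its axle axis. This point is 16 mm above its underside.
- tray: Red open parts tray, fixed to the bench, 210 mm (local x) x 170 mm (local y), 25 mm high, walls and floor 4 mm. Origin at the centre of its underside. The three other wheels lie flat in a row along its local +y wall, at local y about +48 mm and x about -64, 0 and +64 mm; the strip along local -y is free.
- mate0_mid (a point): Centre of one of the three yellow wheels already in the tray, same size as the loose one; leave it.
- mate1_mid (a point): As mate0: another wheel in the tray; leave it.
- mate2_mid (a point): As mate0: another wheel in the tray; leave it.
- truck_mid (a point): Middle of a skateboard truck standing on a black rubber mat (240 x 200 mm, 4 mm thick) on the jig's other side from the tray: aluminium base plate 80 x 54 mm, axle 206 mm long along its local y, 55 mm high; leave it.
There are look-alikes about, which are no part of the job. Leave any orange or purple look-alike of the part that bears wheel_mid alone.

How it is judged (in metres and radians):
On the way, in this order (a step that is already met when the one before it is completed fails the run):
1. the loose wheel lies flat on the tray's floor, let go (x of wheel_mid in the frame of tray between -0.085 and 0.085 m and y of wheel_mid in the frame of tray between -0.065 and 0.065 m and z of wheel_mid in the frame of tray below 0.025 m and (angle between wheel_mid's own z axis and vertical below 0.15 rad or angle between wheel_mid's own z axis and vertical above 2.99 rad) and contact force between the fingers and wheel below 0.1 N), for 0.2 s.
2. the rod is drawn out to its red ring by the grip (value of joint jaw between 0.057 and 0.068 m and contact force between the fingers and jaw_c5 above 4 N), for 0.3 s.
At the end, for the whole second after the job is handed in: The fingers still hold the jig's black grip (more than 4 N on it) and keep the rod pulled out and still, so that the red ring is just clear of the tube's mouth (pulled out 57 to 68 mm); the loose wheel lies flat and at rest on the tray's floor, untouched (all of step 1 and all of step 2 and velocity of joint jaw between -0.02 and 0.02 m/s and linear speed of wheel below 0.02 m/s); the arm keeps its last pose, push and grip.
It fails at once if the sprung jaw snaps back (faster than 0.3 m/s) (velocity of joint jaw below -0.3 m/s).
It fails at once if the wheel is dropped (falls faster than 0.8 m/s out of the fingers) (contact force between the fingers and wheel below 0.05 N and linear speed of wheel above 0.8 m/s).
It fails at once if another wheel or the truck is shifted by more than 25 mm (distance of any of mate0_mid, mate1_mid, mate2_mid, truck_mid from where it was at the start of the episode above 0.025 m).
It also fails if it takes over 58 s, if anything falls off the work surface, if the arm or the gripper's body presses on something with over 40 N, if the wrist force passes 120 N, or if a joint passes its speed limit or range.

## Working session

There is one attempt and no reset: what is moved stays moved. The work goes in short steps, Python scripts to look and compute and a tool call to move; the robot and the scene stay as the last step left them, time stands still between calls to the robot, and variables do not carry over. Pictures are saved under pics/ and viewed, at most 12 in all, crops included, and the job is handed in when it is done.

Besides the shell and the picture viewer there is one more tool, called as name(argument=value, ...) on one line, values as JSON. move_arm: Moves the arm, as the interface text tells. Its arguments: {"type":"object","properties":{"moves":{"type":"array"}},"required":["moves"]}

```bash
mkdir -p pics; cat > h.py <<'E'
import numpy as np, cv2
from plant import ctrl, vision
from scipy.spatial.transform import Rotation as R
def snap(n):
    m=vision.camera_model(n); p,d=vision.snapshot(n)
    return p,d,m
def K(m):
    f=200/np.tan(np.radians(m["vertical_fov"])/2)
    return np.array([[f,0,m["cx"]],[0,f,m["cy"]],[0,0,1.]])
def ray(m,uv):
    u=cv2.undistortPoints(np.array(uv,float).reshape(-1,1,2),K(m),np.array(m["D"],float)).reshape(-1,2)
    T=np.array(m["cam_to_world"]); d=np.c_[u,np.ones(len(u))]@T[:3,:3].T
    return T[:3,3],d
def onz(m,uv,z):
    o,d=ray(m,uv); return o+d*((z-o[2])/d[:,2])[:,None]
def depthpts(m,uv,d):
    o,r=ray(m,uv); uv=np.array(uv,int).reshape(-1,2)
    return o+r*d[uv[:,1],uv[:,0]][:,None]
def save(name,p,box=None,s=1):
    if box: p=p[box[1]:box[3],box[0]:box[2]]
    p=cv2.resize(p,None,fx=s,fy=s,interpolation=cv2.INTER_CUBIC)
    cv2.imwrite("pics/"+name+".png",cv2.cvtColor(p,cv2.COLOR_RGB2BGR))
E
python3 - <<'E'
from h import *
for n in("top","side"):
    p,d,m=snap(n); save(n+"0",p); np.savez(n+"0.npz",p=p,d=d)
    print(n,np.round(np.array(m["cam_to_world"]),3).tolist(),m["vertical_fov"],m["D"])
    hsv=cv2.cvtColor(p,cv2.COLOR_RGB2HSV)
    k=cv2.inRange(hsv,(22,120,80),(35,255,255))
    c,_,st,ce=cv2.connectedComponentsWithStats(k)
    for s,q in zip(st,ce):
        if 60<s[4]<1e5: print(s,q.round(1),onz(m,q,0.086).round(3),onz(m,q,.036).round(3))
print({k:np.round(v,3) for k,v in ctrl.get_obs().items()})
E
```

```text
top [[0.027, -0.997, 0.077, 0.502], [-1.0, -0.028, -0.01, 0.03], [0.012, -0.076, -0.997, 1.072], [0.0, 0.0, 0.0, 1.0]] 54.20175130167461 [-0.03172894  0.          0.          0.          0.        ]
[531   0  34  26 206] [545.9  17.6] [[ 1.085 -0.578  0.086]] [[ 1.114 -0.609  0.036]]
[328 142  20  20 217] [337.5 152. ] [[ 0.699 -0.025  0.086]] [[ 0.709 -0.027  0.036]]
[185 191  20  19 185] [194.9 200.7] [[0.565 0.333 0.086]] [[0.568 0.348 0.036]]
[189 215  19  19 183] [198.8 224.4] [[0.505 0.32  0.086]] [[0.505 0.334 0.036]]
[193 239  20  19 187] [203.  248.3] [[0.446 0.306 0.086]] [[0.443 0.32  0.036]]
side [[0.982, -0.121, 0.144, 0.403], [-0.187, -0.535, 0.824, -0.953], [-0.023, -0.836, -0.548, 0.757], [0.0, 0.0, 0.0, 1.0]] 46.993519168236176 [-0.06550187  0.          0.          0.          0.        ]
[205  83  16  43 154] [212.5 105.1] [[0.29  0.808 0.086]] [[0.282 0.939 0.036]]
[293 162  16  12 124] [300.6 168.4] [[0.553 0.227 0.086]] [[0.564 0.315 0.036]]
[274 166  15  13 124] [281.6 173. ] [[0.495 0.213 0.086]] [[0.502 0.3   0.036]]
[254 171  16  12 127] [262.2 177.4] [[0.437 0.2   0.086]] [[0.44  0.286 0.036]]
[362 202  21  18 245] [372.1 211.8] [[ 0.697 -0.035  0.086]] [[0.718 0.033 0.036]]
{'clock': np.float64(0.1), 'joint_pos': array([ 8.3372e+01,  2.0589e+01,  6.4000e-01, -1.8000e-02, -7.0135e+01,
       -1.6506e+01]), 'qvel': array([-0.069, -0.131,  0.094,  0.076,  0.027,  0.196]), 'tau': array([-2.0000e-03, -5.8416e+01,  2.9375e+01,  7.0160e+00,  1.0000e-02,
       -0.0000e+00]), 'tool_pos': array([0.265, 0.62 , 0.213]), 'orientation': array([ 1.79915e+02, -8.00000e-03, -2.31410e+01]), 'force': array([ 0.223,  1.114, -0.374]), 'moment': array([-0.003,  0.04 ,  0.033]), 'gripper_force': np.float64(0.0), 'opening': np.float64(0.088)}
```

View pics/top0.png

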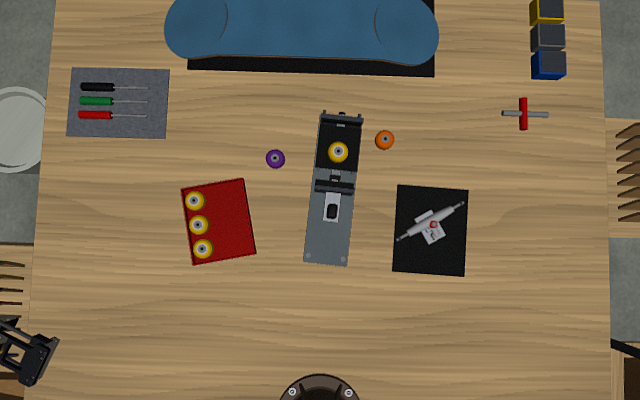

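View pics/side0.png

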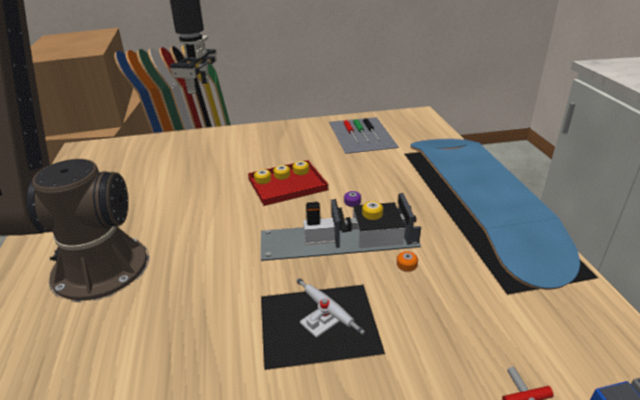

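Top view: loose yellow wheel at (338,152) on the jig's bed, mates at (195,201), (199,224), (203,248) in the red tray, look-alikes purple (275,159) and orange (385,140) on the bench. Only (338,152) is yellow and on the bed, so it is the one; grip at about (331,211). I'll confirm in a crop and measure jig and tray.

```bash
python3 - <<'E'
from h import *
z=np.load("top0.npz");p=z["p"];d=z["d"];m=vision.camera_model("top")
save("topcrop",p,(260,95,410,275),3.3)
hsv=cv2.cvtColor(p,cv2.COLOR_RGB2HSV)
k=cv2.inRange(hsv,(0,150,60),(6,255,255))|cv2.inRange(hsv,(174,150,60),(180,255,255))
c=[x for x in cv2.findContours(k,0,2)[0] if cv2.contourArea(x)>1500][0]
w=onz(m,cv2.convexHull(c).reshape(-1,2),.025)
r=cv2.minAreaRect((w[:,:2]*1000).astype(np.float32));print("tray",r)
# height map by depth
v,u=np.mgrid[95:275,290:375]; P=depthpts(m,np.c_[u.ravel(),v.ravel()],d)
for lo,hi,n in((.115,.13,"grip"),(.09,.104,"jaw/wheeltop"),(.06,.08,"bed"),):
    s=P[(P[:,2]>lo)&(P[:,2]<hi)]; print(n,len(s),s.mean(0).round(4),cv2.minAreaRect((s[:,:2]*1000).astype(np.float32)))
# wheel top by depth and circle fit of yellow
q=np.array([[337.5,152]]);print(depthpts(m,q,d),onz(m,q,.102))
y=cv2.inRange(hsv,(22,120,80),(35,255,255))[130:175,320:355]
c=max(cv2.findContours(y,0,2)[0],key=cv2.contourArea)
print(cv2.minEnclosingCircle(c))
b=p[255:270,300:352].mean(2)
# base rect grey
s=P[(P[:,2]>.004)&(P[:,2]<.03)];print(len(s),np.median(s[:,2]),cv2.minAreaRect((s[:,:2]*1000).astype(np.float32)))
E
```

```text
tray ((516.5986938476562, 287.6351318359375), (208.7373504638672, 171.93106079101562), 12.015174865722656)
grip 139 [ 0.5489 -0.0126  0.1214] ((549.3284912109375, -12.886015892028809), (34.48365020751953, 24.475786209106445), 1.1135625839233398)
jaw/wheeltop 776 [ 0.7016 -0.0257  0.099 ] ((662.1000366210938, -26.296497344970703), (108.55328369140625, 261.43701171875), 86.6810302734375)
bed 2025 [ 0.6923 -0.0252  0.0694] ((668.4505615234375, -23.10631561279297), (110.22836303710938, 289.00360107421875), 84.80432891845703)
[[ 0.69546671 -0.02357526  0.10640999]] [[ 0.69634999 -0.02382192  0.102     ]]
((17.5, 21.5), 10.12432861328125)
3545 0.008468077102689042 ((629.7325439453125, -17.983779907226562), (495.80291748046875, 234.51324462890625), 1.8954516649246216)
```

View pics/topcrop.png

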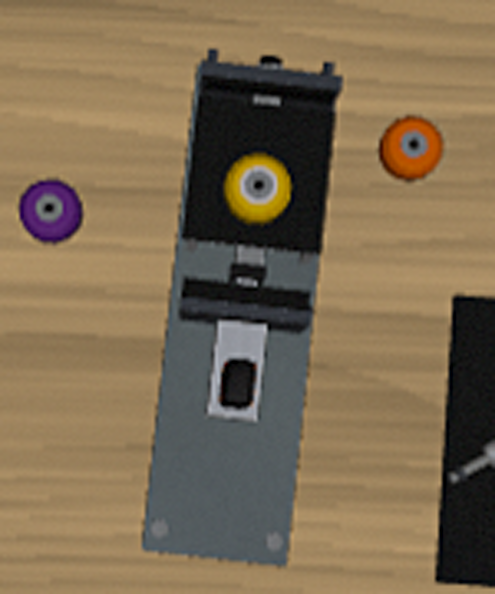

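The crop confirms it: the loose yellow wheel (white hub) is at crop (258,186) on the black bed, between the sliding jaw and the fixed jaw. Purple and orange lie on the bench, off the jig.

```bash
cat >> h.py <<'E'
def plan(xyz,yaw):
    o=ctrl.get_obs(); C=R.from_euler("xyz",o["orientation"],degrees=True); T=R.from_euler("xyz",[180,0,yaw],degrees=True)
    print("at",np.round(o["tool_pos"],4),np.round(o["orientation"],2),"shift cm (tool)",(100*C.inv().apply(np.array(xyz)-o["tool_pos"])).round(2),"turn rad",(C.inv()*T).as_rotvec().round(3),"t",o["clock"],"F",np.round(o["force"],1))
E
python3 - <<'E'
from h import *
z=np.load("top0.npz");p=z["p"];d=z["d"];m=vision.camera_model("top")
# bed edges from depth, jig yaw from bed (z .06-.08) points near the wheel; also base front corners
v,u=np.mgrid[115:170,295:370]; P=depthpts(m,np.c_[u.ravel(),v.ravel()],d)
s=P[(P[:,2]>.066)&(P[:,2]<.074)];print("bed",cv2.minAreaRect((s[:,:2]*1000).astype(np.float32)))
f=onz(m,[(304.2,262),(347,266.3)],.009);print(f, np.degrees(np.arctan2(f[0,0]-f[1,0],f[0,1]-f[1,1])))
v,u=np.mgrid[175:200,305:365]; P=depthpts(m,np.c_[u.ravel(),v.ravel()],d)
s=P[(P[:,2]>.09)&(P[:,2]<.106)];print("sjaw",cv2.minAreaRect((s[:,:2]*1000).astype(np.float32)))
plan([.697,-.024,.214],-5)
E
```

```text
bed ((719.2220458984375, -27.492176055908203), (110.3555908203125, 121.96762084960938), 85.35000610351562)
[[ 0.41236719  0.05361709  0.009     ]
 [ 0.4038901  -0.062061    0.009     ]] 4.19124163877561
sjaw ((606.8174438476562, -18.23131561279297), (98.88412475585938, 14.497623443603516), 84.78082275390625)
at [0.2651 0.6203 0.2131] [ 1.7992e+02 -1.0000e-02 -2.3140e+01] shift cm (tool) [ 6.504e+01  4.227e+01 -2.000e-02] turn rad [ 0.001  0.    -0.317] t 0.1 F [ 0.2  1.1 -0.4]
```

move_arm(moves=[8.7,0,0,0,0,0,-0.106,8.7,0,0,0,0,0,-0.106,8.7,0,0,0,0,0,-0.105,8.7,2.86,3.55,0,0,0,0,8.7,2.86,3.55,0,0,0,0,8.7,2.86,3.55,0,0,0,0,8.7,2.86,3.55,0,0,0,0,8.7,2.86,3.55,0,0,0,0])

```text
clock: 0.9
tool_pos: [0.3928, 0.4297, 0.2137]
orientation: [180.0, 0.0, -5.0]
force: [0.6, 0.9, 0.6]
opening: 0.087
gripper_force: 0.0
```

move_arm(moves=[8.7,2.86,3.55,0,0,0,0,8.7,2.86,3.55,0,0,0,0,8.7,2.86,3.55,0,0,0,0,8.7,2.86,3.55,0,0,0,0,8.7,2.86,3.55,0,0,0,0,8.7,2.86,3.55,0,0,0,0,8.7,2.86,3.55,0,0,0,0,8.7,2.86,3.55,0,0,0,0])

```text
clock: 1.7
tool_pos: [0.5962, 0.1269, 0.2138]
orientation: [180.0, 0.0, -5.0]
force: [0.4, 0.9, 0.9]
opening: 0.0871
gripper_force: 0.0
```

move_arm(moves=[8.7,2.86,3.55,0,0,0,0,8.7,2.86,3.55,0,0,0,0,8.7,2.86,3.55,0,0,0,0,8.7,2.86,3.55,0,0,0,0,8.7,0,0,0,0,0,0,8.7,0,0,0,0,0,0])

```text
clock: 2.3
tool_pos: [0.6971, -0.024, 0.2126]
orientation: [180.0, 0.1, -5.1]
force: [0.6, -0.3, -0.4]
opening: 0.0868
gripper_force: 0.0
```

```bash
python3 - <<'E'
from h import *
plan([.697,-.024,.14],-5)
p,d,m=snap("wrist"); save("w1",p)
hsv=cv2.cvtColor(p,cv2.COLOR_RGB2HSV)
k=cv2.inRange(hsv,(22,120,80),(35,255,255))
for c in cv2.findContours(k,0,2)[0]:
    if cv2.contourArea(c)>500:
        (q,r)=cv2.minEnclosingCircle(c); print(q,r,onz(m,q,.094),onz(m,q,.086))
E
```

```text
at [ 0.6971 -0.024   0.2126] [ 1.7998e+02  1.1000e-01 -5.1100e+00] shift cm (tool) [0.   0.   7.26] turn rad [ 0.     0.002 -0.002] t 2.3 F [ 0.6 -0.3 -0.4]
(321.9908142089844, 184.912841796875) 27.080650329589844 [[ 0.69991855 -0.02821236  0.094     ]] [[ 0.69815228 -0.02812603  0.086     ]]
```

View pics/w1.png

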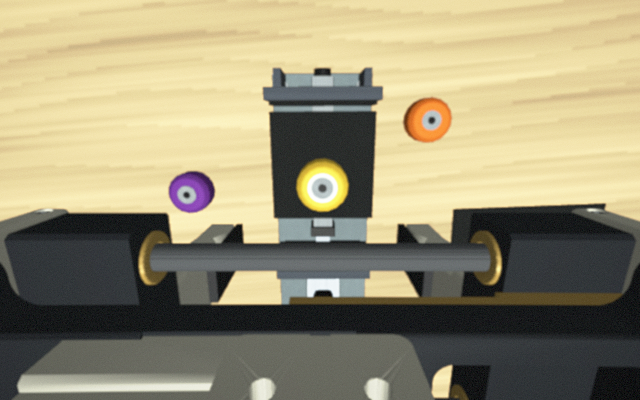

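The wheel shows at (322,186), centred on the bed and in line with the finger gap. I'm descending onto it.

move_arm(moves=[8.7,0.1,0.25,3,0,0,0,8.7,0,0,3,0,0,0,8.7,0,0,3,0,0,0,8.7,0,0,2,0,0,0,8.7,0,0,1.2,0,0,0,8.7,0,0,0.9,0,0,0,8.7,0,0,0,0,0,0])

```text
clock: 3.05
tool_pos: [0.6976, -0.0246, 0.0824]
orientation: [180.0, 0.1, -4.9]
force: [-0.4, 0.0, 0.9]
opening: 0.0871
gripper_force: 0.0
```

move_arm(moves=[4.5,0,0,0,0,0,0,4.5,0,0,0,0,0,0,4.5,0,0,0,0,0,0,4.5,0,0,0,0,0,0,4.5,0,0,0,0,0,0,4.5,0,0,0,0,0,0,4.5,0,0,0,0,0,0])

```text
clock: 3.75
tool_pos: [0.6982, -0.0254, 0.0835]
orientation: [180.0, -0.0, -5.0]
force: [-1.0, 0.1, 4.5]
opening: 0.0474
gripper_force: 24.5
```

```bash
python3 - <<'E'
from h import *
p,d,m=snap("wrist"); q,_,_=snap("side")
save("w2",np.vstack([cv2.resize(p[100:330,160:480],(640,460)),cv2.resize(q[150:220,330:430],(640,448),interpolation=cv2.INTER_CUBIC)])[:,:],None,.66)
plan([.698,-.026,.081],-5); print(ctrl.get_obs()["moment"])
E
```

```text
at [ 0.6982 -0.0254  0.0835] [ 1.7999e+02 -2.0000e-02 -4.9700e+00] shift cm (tool) [-0.01  0.06  0.25] turn rad [ 0.    -0.     0.001] t 3.85 F [-1.7 -1.   5.6]
[-0.24877653  0.6136535  -0.01035436]
```

View pics/w2.png

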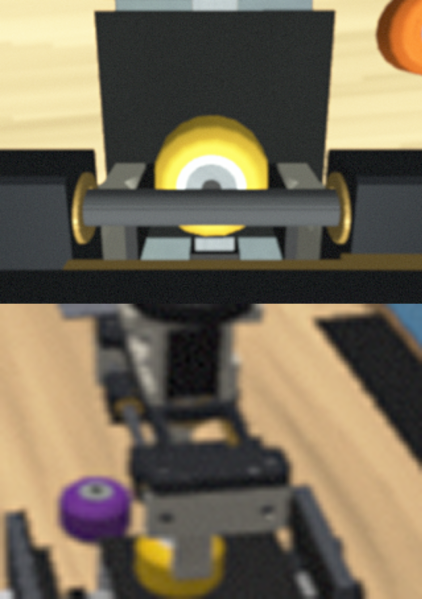

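The wheel sits centred between the fingers, which reach down near its base. I'll do a slow test lift.

move_arm(moves=[4.3,0,0,-0.3,0,0,0,4.3,0,0,-0.4,0,0,0,4.3,0,0,-0.6,0,0,0,4.3,0,0,-0.6,0,0,0,4.3,0,0,0,0,0,0])

```text
clock: 4.35
tool_pos: [0.6988, -0.0251, 0.1033]
orientation: [-180.0, -0.1, -5.0]
force: [0.3, 0.6, -0.3]
opening: 0.0433
gripper_force: 0.0
```

```bash
python3 - <<'E'
from h import *
o=ctrl.get_obs();print(o["opening"],o["gripper_force"],o["force"],o["tool_pos"])
p,d,m=snap("wrist"); q,_,_=snap("side")
save("w3",np.vstack([cv2.resize(p[100:330,160:480],(640,460)),cv2.resize(q[150:220,330:430],(640,448),interpolation=cv2.INTER_CUBIC)])[:,:],None,.66)
E
```

```text
0.04332932020631653 0.0 [ 0.33530071  0.60360598 -0.32893164] [ 0.69879865 -0.02511073  0.1032796 ]
```

View pics/w3.png

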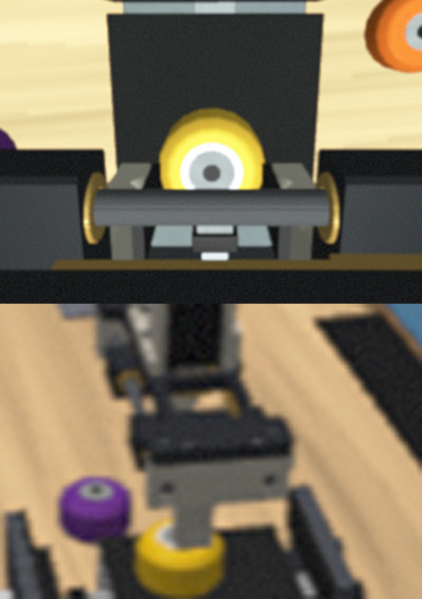

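The grip slipped off: the wheel stayed in place on the bed, so the pads squeezed its upper bevel. I'll reopen, check the hub position from this pose, and go lower.

move_arm(moves=[8.7,0,0,0,0,0,0,8.7,0,0,0,0,0,0,8.7,0,0,0,0,0,0,8.7,0,0,0,0,0,0,8.7,0,0,0,0,0,0,8.7,0,0,0,0,0,0])

```text
clock: 5.05
tool_pos: [0.698, -0.0253, 0.1019]
orientation: [180.0, 0.0, -5.0]
force: [0.0, -0.5, -0.7]
opening: 0.0843
gripper_force: 0.0
```

```bash
python3 - <<'E'
from h import *
plan([.698,-.026,.078],-5)
p,d,m=snap("wrist")
hsv=cv2.cvtColor(p,cv2.COLOR_RGB2HSV)
k=cv2.inRange(hsv,(22,120,60),(35,255,255))
v,u=np.nonzero(k); P=depthpts(m,np.c_[u,v],d); P=P[(P[:,2]>.06)&(P[:,2]<.12)]
print(len(P),P.min(0),P.max(0),np.percentile(P,[5,50,95],axis=0).round(4))
# profile radius vs z about the best centre
from scipy.optimize import least_squares
for lo in(.072,.078,.084,.090,.096):
    s=P[(P[:,2]>lo)&(P[:,2]<lo+.006)]
    if len(s)>20:
        f=least_squares(lambda a:np.hypot(s[:,0]-a[0],s[:,1]-a[1])-a[2],[.698,-.026,.025],loss="soft_l1",f_scale=.001); print(lo,len(s),f.x.round(4))
E
```

```text
at [ 0.698  -0.0253  0.1019] [ 1.80e+02  1.00e-02 -4.97e+00] shift cm (tool) [0.   0.07 2.39] turn rad [0. 0. 0.] t 5.05 F [ 0.  -0.5 -0.7]
2715 [ 0.67519655 -0.05618791  0.06868575] [0.72468001 0.00376268 0.10423879] [[ 0.6922 -0.0498  0.0788]
 [ 0.7134 -0.0288  0.0999]
 [ 0.7237 -0.0048  0.1026]]
0.078 108 [ 0.6986 -0.0268  0.0258]
0.084 116 [ 0.6989 -0.0268  0.0257]
0.09 230 [ 0.699  -0.0269  0.0254]
0.096 1681 [ 0.6997 -0.027   0.0213]
```

move_arm(moves=[8.7,0.1,0.15,0.8,0,0,0,8.7,0,0,0.8,0,0,0,8.7,0,0,0.5,0,0,0,8.7,0,0,0.2,0,0,0,8.7,0,0,0,0,0,0,8.7,0,0,0,0,0,0])

```text
clock: 5.7
tool_pos: [0.6991, -0.0268, 0.0791]
orientation: [180.0, -0.0, -5.0]
force: [0.4, -0.6, -0.1]
opening: 0.0871
gripper_force: 0.0
```

move_arm(moves=[3,0,0,0,0,0,0,3,0,0,0,0,0,0,3,0,0,0,0,0,0,3,0,0,0,0,0,0,3,0,0,0,0,0,0,3,0,0,0,0,0,0,3,0,0,0,0,0,0])

```text
clock: 6.4
tool_pos: [0.6989, -0.0268, 0.079]
orientation: [-180.0, -0.0, -5.0]
force: [0.5, 1.5, 0.9]
opening: 0.0497
gripper_force: 30.0
```

move_arm(moves=[3,0,0,-0.2,0,0,0,3,0,0,-0.4,0,0,0,3,0,0,-0.5,0,0,0,3,0,0,-0.5,0,0,0,3,0,0,0,0,0,0])

```text
clock: 6.9
tool_pos: [0.6996, -0.0268, 0.0962]
orientation: [-180.0, -0.1, -5.0]
force: [-0.6, 0.8, -0.7]
opening: 0.0493
gripper_force: 30.0
```

move_arm(moves=[3,0,0,-1,0,0,0,3,0,0,-2,0,0,0,3,0,0,-2,0,0,0,3,0,0,-2,0,0,0,3,0,0,-1,0,0,0,3,-1,-1.3,0,0,0,0,3,-2,-2.6,0,0,0,0,3,-2,-2.6,0,0,0,0])

```text
clock: 7.7
tool_pos: [0.6533, 0.0429, 0.1739]
orientation: [180.0, 0.1, -5.1]
force: [0.1, 0.7, -0.6]
opening: 0.0496
gripper_force: 30.0
```

move_arm(moves=[3,-2,-2.6,0,0,0,0,3,-2,-2.6,0,0,0,0,3,-2,-2.6,0,0,0,0,3,-2,-2.6,0,0,0,0,3,-2,-2.6,0,0,0,0,3,-2,-2.6,0,0,0,0,3,-2,-2.6,0,0,0,0,3,-0.85,-1.4,0,0,0,0])

```text
clock: 8.5
tool_pos: [0.5216, 0.2521, 0.1745]
orientation: [180.0, 0.1, -4.9]
force: [0.1, -0.9, -1.4]
opening: 0.0495
gripper_force: 30.0
```

move_arm(moves=[3,0,0,0,0,0,0.12,3,0,0,0,0,0,0.14,3,0,0,0,0,0,0.14,3,0,0,0,0,0,0.14,3,0,0,0,0,0,0.14,3,0,0,0,0,0,0.14,3,0,0,0,0,0,0.14,3,0,0,0,0,0,0.14])

```text
clock: 9.3
tool_pos: [0.5233, 0.2501, 0.1744]
orientation: [179.9, -0.0, -68.3]
force: [0.9, -0.4, -1.4]
opening: 0.0498
gripper_force: 30.0
```

move_arm(moves=[3,0,0,0,0,0,0.12,3,0,0,0,0,0,0.054,3,0,0,0,0,0,0,3,0,0,0,0,0,0])

```text
clock: 9.7
tool_pos: [0.5235, 0.2502, 0.1746]
orientation: [180.0, -0.0, -77.9]
force: [0.3, 0.6, -2.3]
opening: 0.05
gripper_force: 30.0
```

```bash
python3 - <<'E'
from h import *
o=ctrl.get_obs();print(o["opening"],o["gripper_force"],o["joint_pos"])
plan([.5245,.2504,.02],-78)
p,d,m=snap("wrist"); save("w4",p)
E
```

```text
0.05002688600156189 29.98722127173096 [ 4.48420425e+01  1.33799460e+01 -1.47862066e+01 -4.10368805e-03
 -6.18723041e+01 -3.27063404e+01]
at [0.5235 0.2502 0.1746] [ 1.7997e+02 -2.0000e-02 -7.7870e+01] shift cm (tool) [-0.   -0.11 15.46] turn rad [ 0.001 -0.     0.002] t 9.7 F [ 0.3  0.6 -2.3]
```

View pics/w4.png

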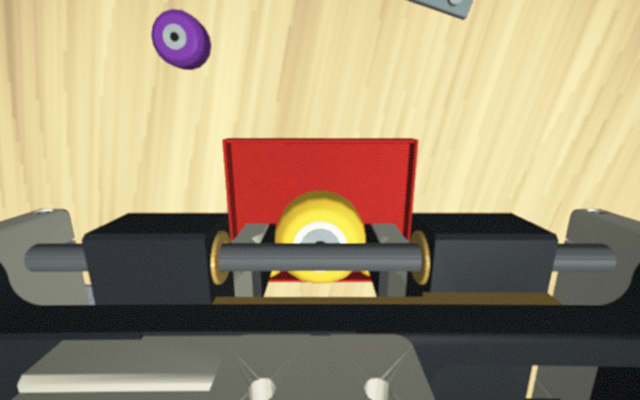

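```bash
python3 - <<'E'
from h import *
p,d,m=snap("wrist"); T=np.linalg.inv(np.array(m["cam_to_world"])); print(np.array(m["cam_to_world"]).round(3).tolist())
a=np.radians(12); c=np.array([.5166,.2876])
def W(x,y,z): return [c[0]+x*np.cos(a)-y*np.sin(a),c[1]+x*np.sin(a)+y*np.cos(a),z]
pts=np.array([W(-.105,-.085,.025),W(.105,-.085,.025),W(-.105,.085,.025),W(.105,.085,.025),W(-.064,.048,.036),W(0,.048,.036),W(.064,.048,.036),W(0,-.038,.004)])
q,_=cv2.projectPoints(pts,cv2.Rodrigues(T[:3,:3])[0],T[:3,3],K(m),np.array(m["D"]));print(q.reshape(-1,2).round())
o,r=ray(m,[(320,292),(320,278)]);print(depthpts(m,[(320,292),(320,278),(320,160)],d))
E
```

```text
[[-0.978, -0.203, -0.053, 0.538], [-0.21, 0.948, 0.241, 0.184], [0.001, 0.247, -0.969, 0.345], [0.0, 0.0, 0.0, 1.0]]
[[417. 140.]
 [220. 140.]
 [406. 283.]
 [231. 283.]
 [375. 259.]
 [319. 259.]
 [262. 259.]
 [319. 179.]]
[[4.91313296e-01 3.97570580e-01 1.66169521e-04]
 [5.19870277e-01 2.66599728e-01 1.98277528e-01]
 [5.27764042e-01 2.27805203e-01 3.88772068e-03]]
```

The projected tray corners match the picture (walls at rows 140 and 283), and the mates are hidden behind the wheel. The strip under the wheel is free, so I'm lowering it.

move_arm(moves=[3,0,-0.1,1.5,0,0,0,3,0,0,3,0,0,0,3,0,0,3,0,0,0,3,0,0,3,0,0,0,3,0,0,2,0,0,0,3,0,0,1.2,0,0,0,3,0,0,0.8,0,0,0,3,0,0,0.5,0,0,0])

```text
clock: 10.6
tool_pos: [0.5251, 0.2508, 0.0248]
orientation: [-180.0, 0.0, -77.9]
force: [0.3, 0.5, -1.2]
opening: 0.0497
gripper_force: 30.0
```

move_arm(moves=[3,0,0,0.4,0,0,0,3,0,0,0.3,0,0,0,3,0,0,0.2,0,0,0,3,0,0,0,0,0,0])

```text
clock: 11.0
tool_pos: [0.5248, 0.2506, 0.0161]
orientation: [-180.0, 0.0, -78.0]
force: [0.4, -0.5, -1.1]
opening: 0.0498
gripper_force: 30.0
```

move_arm(moves=[3,0,0,0.15,0,0,0,3,0,0,0.1,0,0,0,3,0,0,0,0,0,0])

```text
clock: 11.3
tool_pos: [0.5248, 0.2506, 0.0134]
orientation: [180.0, 0.0, -78.0]
force: [-0.6, -0.3, -1.8]
opening: 0.0495
gripper_force: 30.0
```

move_arm(moves=[5.4,0,0,0,0,0,0,5.8,0,0,0,0,0,0,6.5,0,0,0,0,0,0,7.5,0,0,0,0,0,0,8,0,0,0,0,0,0,8,0,0,0,0,0,0,8,0,0,0,0,0,0])

```text
clock: 12.0
tool_pos: [0.5248, 0.2506, 0.0135]
orientation: [-180.0, 0.0, -78.0]
force: [0.4, 0.0, 0.2]
opening: 0.08
gripper_force: 0.0
```

move_arm(moves=[8,0,0,-1,0,0,0,8,0,0,-2,0,0,0,8,0,0,-3,0,0,0,8,0,0,-4,0,0,0,8,0,0,-4,0,0,0,8,0,0,-4,0,0,0,8,0,0,-1,0,0,0,8,0,0,0,0,0,0])

```text
clock: 12.8
tool_pos: [0.5256, 0.2513, 0.2064]
orientation: [-179.7, 0.1, -78.0]
force: [0.2, 1.1, -0.7]
opening: 0.0798
gripper_force: 0.0
```

```bash
python3 - <<'E'
from h import *
p,d,m=snap("wrist"); save("w5",p,(160,100,480,330),2)
hsv=cv2.cvtColor(p,cv2.COLOR_RGB2HSV)
k=cv2.inRange(hsv,(22,120,60),(35,255,255)); v,u=np.nonzero(k); P=depthpts(m,np.c_[u,v],d); s=P[(P[:,2]>.028)&(P[:,2]<.045)&(P[:,1]<.28)]
print(len(s),s.mean(0),np.percentile(s[:,2],[5,50,95]))
plan([.549,-.0126,.20],-5)
E
```

```text
804 [0.52521948 0.24575962 0.03444394] [0.03078734 0.03500339 0.03695395]
at [0.5247 0.2507 0.2043] [-1.7992e+02  7.0000e-02 -7.7980e+01] shift cm (tool) [26.26  3.11  0.39] turn rad [-0.002  0.    -1.274] t 12.85 F [-0.6  1.  -0.3]
```

View pics/w5.png

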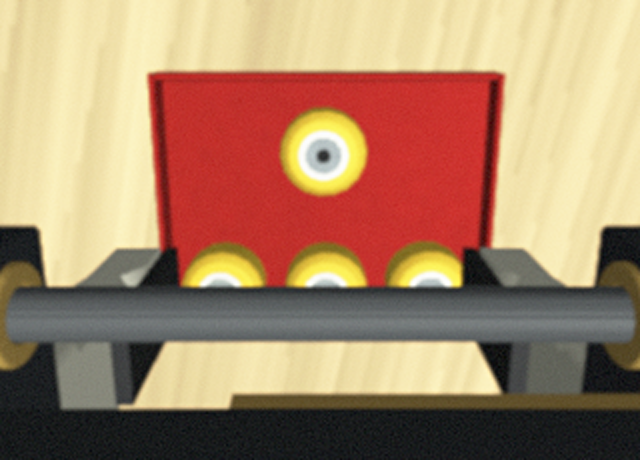

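The wheel lies flat on the tray floor at crop (323,152), and its three mates are undisturbed. Next is the grip.

move_arm(moves=[8,0,0,0,0,0,-0.14,8,0,0,0,0,0,-0.14,8,0,0,0,0,0,-0.14,8,0,0,0,0,0,-0.14,8,0,0,0,0,0,-0.14,8,0,0,0,0,0,-0.14,8,0,0,0,0,0,-0.14,8,0,0,0,0,0,-0.14])

```text
clock: 13.65
tool_pos: [0.5239, 0.25, 0.2014]
orientation: [179.8, 0.1, -13.5]
force: [-0.1, 0.6, -0.7]
opening: 0.0798
gripper_force: 0.0
```

move_arm(moves=[8,0,0,0,0,0,-0.14,8,0,2,0,0,0,-0.014,8,0.7,4,0,0,0,0,8,0.8,4,0,0,0,0,8,0.8,4,0,0,0,0,8,0.8,4,0,0,0,0,8,0.8,4,0,0,0,0,8,0.8,3,0,0,0,0])

```text
clock: 14.45
tool_pos: [0.5483, -0.0048, 0.2017]
orientation: [179.9, 0.2, -5.0]
force: [0.0, 0.2, 0.4]
opening: 0.0801
gripper_force: 0.0
```

move_arm(moves=[8,0,1,0,0,0,0,8,0,0,0,0,0,0,8,0,0,0,0,0,0])

```text
clock: 14.75
tool_pos: [0.5482, -0.0124, 0.2024]
orientation: [180.0, 0.1, -5.0]
force: [-0.2, -0.3, -1.0]
opening: 0.08
gripper_force: 0.0
```

```bash
python3 - <<'E'
from h import *
o=ctrl.get_obs()
p,d,m=snap("wrist"); save("w6",p)
v,u=np.mgrid[120:400,240:400]; P=depthpts(m,np.c_[u.ravel(),v.ravel()],d)
q=p[120:400,240:400].reshape(-1,3)
s=P[(abs(P[:,2]-.121)<.006)&(abs(P[:,0]-.549)<.04)]
print(len(s), s.mean(0) if len(s) else 0, cv2.minAreaRect((s[:,:2]*1000).astype(np.float32)) if len(s)>5 else 0)
plan([.549,-.0128,.09],-5)
t,dt,mt=snap("top"); v,u=np.mgrid[190:230,310:355]; P=depthpts(mt,np.c_[u.ravel(),v.ravel()],dt)
s=P[(abs(P[:,2]-.121)<.006)&(abs(P[:,0]-.549)<.04)]
print(len(s))
E
```

```text
1001 [ 0.54853259 -0.01603441  0.12079496] ((547.2263793945312, -15.698966026306152), (24.045207977294922, 36.038875579833984), 85.77257537841797)
at [ 0.5484 -0.0119  0.2027] [ 1.7998e+02  7.0000e-02 -4.9600e+00] shift cm (tool) [ 0.08  0.08 11.27] turn rad [0.    0.001 0.001] t 14.8 F [0.8 0.1 0.1]
0
```

View pics/w6.png

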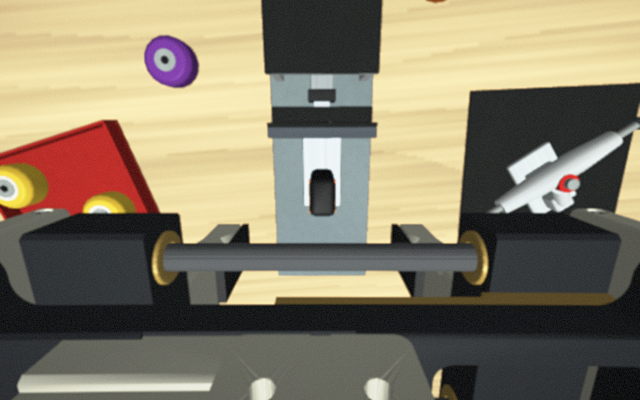

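The grip is at (322,192), in line with the finger gap, and the measured point is (0.548, -0.015). I'm descending.

move_arm(moves=[8,0,0.3,2,0,0,0,8,0,0,3,0,0,0,8,0,0,3,0,0,0,8,0,0,2,0,0,0,8,0,0,1.3,0,0,0,8,0,0,0,0,0,0])

```text
clock: 15.45
tool_pos: [0.5474, -0.015, 0.0888]
orientation: [179.9, 0.2, -4.9]
force: [-0.4, -0.1, -0.3]
opening: 0.0799
gripper_force: 0.0
```

move_arm(moves=[1,0,0,0,0,0,0,1,0,0,0,0,0,0,1,0,0,0,0,0,0,1,0,0,0,0,0,0,1,0,0,0,0,0,0,1,0,0,0,0,0,0,1,0,0,0,0,0,0,1,0,0,0,0,0,0])

```text
clock: 16.25
tool_pos: [0.5486, -0.0145, 0.0905]
orientation: [-179.9, -0.0, -5.0]
force: [-1.0, 2.5, 0.4]
opening: 0.0239
gripper_force: 30.0
```

move_arm(moves=[1,-0.2,0,0,0,0,0,1,-0.3,0,0,0,0,0,1,-0.3,0,0,0,0,0,1,-0.3,0,0,0,0,0,1,-0.3,0,0,0,0,0,1,-0.3,0,0,0,0,0,1,-0.3,0,0,0,0,0,1,0,0,0,0,0,0])

```text
clock: 17.05
tool_pos: [0.5307, -0.013, 0.0905]
orientation: [-179.9, -0.2, -4.9]
force: [7.9, 1.5, -8.8]
opening: 0.0236
gripper_force: 30.0
```

```bash
cat > g.py <<'E'
from h import *
o=ctrl.get_obs();print(o["tool_pos"],o["force"],o["opening"],o["gripper_force"])
p,d,m=snap("wrist"); v,u=np.mgrid[60:400,240:400]; P=depthpts(m,np.c_[u.ravel(),v.ravel()],d)
# sliding jaw: points near z .098 ahead of grip
j=P[(abs(P[:,2]-.098)<.005)&(P[:,0]>o["tool_pos"][0]+.02)&(P[:,0]<o["tool_pos"][0]+.09)]
print("jaw plate",len(j),j.mean(0) if len(j) else 0, np.percentile(j[:,0],[2,98]) if len(j) else 0)
E
python3 g.py
```

```text
[ 0.53068305 -0.01298075  0.09051048] [ 7.92061996  1.46824736 -8.80337557] 0.02359779071309666 29.999622702598572
jaw plate 4143 [ 0.58694093 -0.01936589  0.09793736] [0.57825604 0.59551523]
```

move_arm(moves=[1,-0.3,0,0,0,0,0,1,-0.3,0,0,0,0,0,1,-0.3,0,0,0,0,0,1,-0.3,0,0,0,0,0,1,-0.3,0,0,0,0,0,1,-0.3,0,0,0,0,0,1,-0.2,0,0,0,0,0,1,0,0,0,0,0,0])

```text
clock: 17.9
tool_pos: [0.5113, -0.0113, 0.0905]
orientation: [-179.9, -0.3, -4.9]
force: [10.7, -1.1, -11.6]
opening: 0.0237
gripper_force: 30.0
```

move_arm(moves=[1,-0.3,0,0,0,0,0,1,-0.3,0,0,0,0,0,1,-0.3,0,0,0,0,0,1,-0.3,0,0,0,0,0,1,-0.3,0,0,0,0,0,1,-0.3,0,0,0,0,0,1,-0.3,0,0,0,0,0,1,0,0,0,0,0,0])

```text
clock: 18.7
tool_pos: [0.4907, -0.0096, 0.0905]
orientation: [-179.9, -0.3, -4.9]
force: [14.4, -2.9, -14.3]
opening: 0.0238
gripper_force: 30.0
```

```bash
python3 g.py; python3 - <<'E'
from h import *
p,d,m=snap("wrist"); q,_,_=snap("side")
save("w7",np.vstack([cv2.resize(p[0:220,220:420],(520,572),interpolation=2)]))
cv2.imwrite("w7raw.png",p); cv2.imwrite("s7raw.png",q)
hsv=cv2.cvtColor(p,cv2.COLOR_RGB2HSV);k=cv2.inRange(hsv,(0,130,60),(6,255,255))|cv2.inRange(hsv,(174,130,60),(180,255,255))
for n,im,mm in(("w",p,m),("s",q,vision.camera_model("side"))):
    hsv=cv2.cvtColor(im,cv2.COLOR_RGB2HSV);k=cv2.inRange(hsv,(0,130,60),(6,255,255))|cv2.inRange(hsv,(174,130,60),(180,255,255))
    c,_,st,ce=cv2.connectedComponentsWithStats(k)
    for s,e in zip(st[1:],ce[1:]):
        if s[4]>3: print(n,s,onz(mm,e,.057).round(4))
E
```

```text
[ 0.49067094 -0.00956524  0.09049791] [ 14.37377223  -2.94402049 -14.29308592] 0.023775232909380134 29.996114373207092
jaw plate 4146 [ 0.54693831 -0.01592322  0.0979493 ] [0.53825331 0.55546857]
w [305   0  30   6 176] [[ 0.6259 -0.0227  0.057 ]]
w [   0   45  110  199 7224] [[0.5529 0.1728 0.057 ]]
w [ 83 272  43  20 505] [[0.4543 0.1602 0.057 ]]
s [161  48  40  80 522] [[0.1401 1.1921 0.057 ]]
s [344 120   9  12  57] [[0.7764 0.5561 0.057 ]]
s [303 160  25  35 456] [[0.5858 0.1946 0.057 ]]
s [248 172  25  33 365] [[0.4339 0.1798 0.057 ]]
s [344 220   4   9  26] [[ 0.6285 -0.0303  0.057 ]]
s [320 301   9   7  38] [[ 0.52   -0.2941  0.057 ]]
s [503 386  50  14 429] [[ 0.8227 -0.5733  0.057 ]]
```

View pics/w7.png

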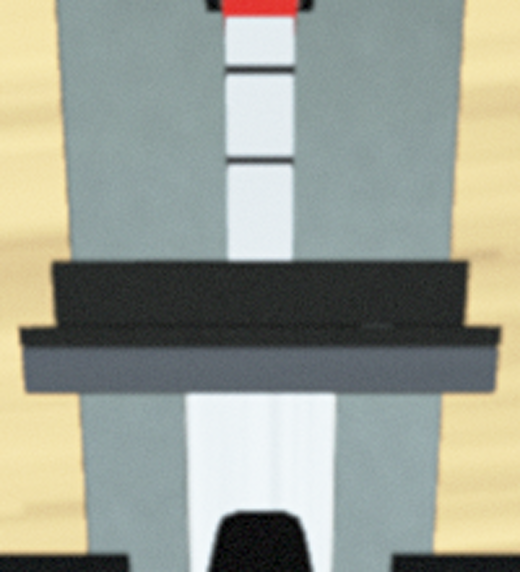

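Wrist view: the sliding jaw has followed without slip. The 20 and 40 mm lines and the front of the red ring (crop row 15) are out, with the collar at the top edge, so the pull is about 58 mm. I'm adding about 4 mm.

move_arm(moves=[1,-0.2,0,0,0,0,0,1,-0.2,0,0,0,0,0,1,0,0,0,0,0,0,1,0,0,0,0,0,0,1,0,0,0,0,0,0,1,0,0,0,0,0,0])

```text
clock: 19.45
tool_pos: [0.487, -0.0093, 0.0905]
orientation: [-179.9, -0.3, -4.9]
force: [13.5, -2.8, -14.4]
opening: 0.0237
gripper_force: 30.0
```

```bash
python3 g.py; python3 - <<'E'
from h import *
p,d,m=snap("wrist"); q,_,_=snap("side")
a=cv2.resize(p[0:60,270:370],(800,480),interpolation=2)[:300]; b=cv2.resize(q[195:245,310:410],(800,400),interpolation=2)[:300]
save("w8",np.vstack([a,b]))
# pixel -> distance on rod top (z .057) along the axis, column centre 320
g=p[:,314:326].mean(1); 
for r in range(0,75):
    if r<22 or g[r].mean()<150: print(r,g[r].round().astype(int),onz(m,[(320,r)],.057)[0,0].round(4))
E
```

```text
[ 0.48699148 -0.00926415  0.0904893 ] [ 13.50560186  -2.82974861 -14.35022801] 0.023662665284128515 29.996242225170135
jaw plate 4148 [ 0.54328778 -0.01555726  0.09794367] [0.53460465 0.55184536]
0 [228  56  51] 0.6234
1 [228  55  50] 0.6229
2 [228  55  49] 0.6223
3 [228  53  48] 0.6218
4 [227  52  47] 0.6213
5 [224  86  85] 0.6207
6 [220 163 167] 0.6202
7 [225 231 235] 0.6197
8 [229 239 243] 0.6191
9 [230 238 241] 0.6186
10 [229 237 240] 0.6181
11 [229 237 240] 0.6175
12 [229 236 240] 0.617
13 [229 236 240] 0.6164
14 [228 236 239] 0.6159
15 [229 237 240] 0.6153
16 [228 236 239] 0.6148
17 [229 237 240] 0.6143
18 [228 236 239] 0.6137
19 [229 237 240] 0.6132
20 [229 237 240] 0.6126
21 [229 236 240] 0.6121
25 [127 133 137] 0.6099
26 [62 65 66] 0.6093
27 [76 80 81] 0.6088
60 [131 138 142] 0.59
61 [71 74 75] 0.5894
62 [101 106 109] 0.5888
```

View pics/w8.png

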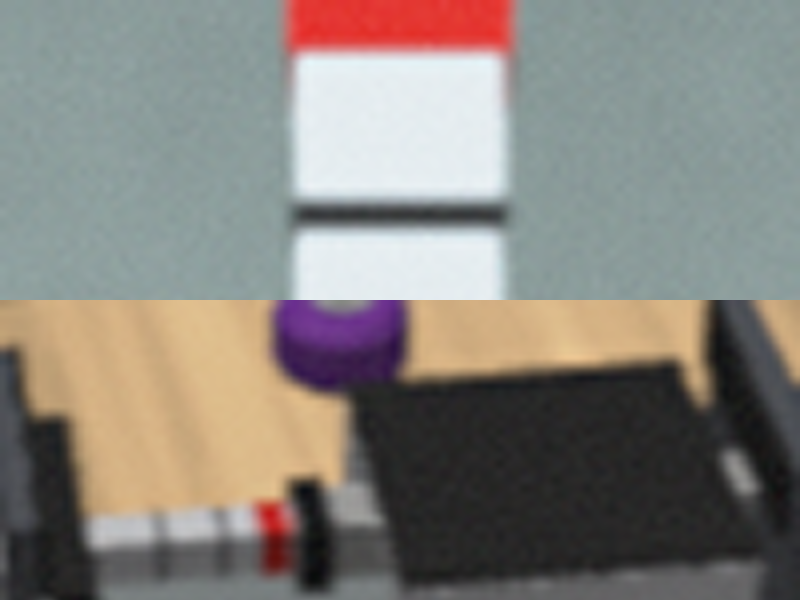

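The side view shows the whole red ring out (crop columns 255–285), with about 2–3 mm of bare rod before the collar at about 293. That puts the pull at about 62 mm, with the gripper steady and holding at 30 N. I'm handing in.

```bash
python3 -c "
from plant import ctrl
print(ctrl.close_job())"
```

```text
the job is handed in; nothing more can be done
None
```

The job is handed in, though no pass/fail result came back: the wheel lies flat on the tray floor, and the gripper is holding the rod about 62 mm out with the red ring just clear. My first grasp slipped off the wheel's bevel while it was still on the bed, and the second held without a drop.

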